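# Oil the small dough cutters on the pin-locked spray tray

## Task

Load all the small round dough cutters, standing flat, onto the sliding tray at its loading (left) end; then pull up the lock pin, slide the tray until it is centred on the oil bottle's nozzle, and push the pin fully home in the hole there. With the tray pinned there and all small cutters on it, and not before, press the nozzle cap all the way down and let it come up again. Then slide the tray back to its loading end, push the pin fully home there, and set all the small cutters flat on the wooden board at the right, leaving the one large cutter where it is.

Things in the scene. Friction and masses are not known exactly. Their poses are not given: they have to be found in the camera images.
- lock_pin: Loose upright ball-lock pin (60 g) in the sleeve on the tray's front edge. Origin on its axis at the underside of its steel collar (28 mm diameter, 5 mm thick), z up. Fully home, the collar lies on the sleeve mouth and two sprung balls in the sleeve sit in a groove of the shank; about 12 N up pulls it free of them, 4 to 9 N pushes it in.
- pin_grip (a point): Middle of the pin's black grip block, 24 mm above the pin's origin; the block is 38 mm high, 32 mm along the pin's x by 20 mm along its y: grip it across the 20 mm.
- pin_tip (a point): Lower tip of the pin's shank, 50 mm below its origin; shank 14 mm diameter, the last 10 mm tapering to 6 mm. Raised 22 mm or more the pin clears the hole bar and the tray can slide; raised up to 30 mm it is still held in the sleeve by the balls and stays where it is left, so the tray may be dragged along by the held pin.
- sleeve_top (a point): Centre of the mouth (top face) of the pin sleeve, an aluminium block 44 x 46 x 30 mm that moves with the tray; through hole 17.5 mm. It lies 62 mm above the worktop, 90 mm in front (-x of the stand) of the tray's centre line, at mid length of the tray. Axes as the stand's.
- stand: Fixed stand, 335 mm long along its y; origin on the worktop below its middle; x away from the robot, y left along the slide. An aluminium hole bar (200 x 48 x 30 mm high) in front has three 18 mm holes at x = -0.090, y = +0.062 (loading end), 0 and -0.062 m. The bottle stands level with one of the last two; the other is not used.
- tray (a joint): Position of the sliding tray along the stand's -y (to the right), m: 0 = loading (left) end, its stop; 0.062 and 0.124 = sleeve over the second and third hole; 0.127 = far stop. Slides with about 2 N of friction; blocked while the pin is in the bar.
- tray_mid (a point): Centre of the tray's floor (top surface, 40 mm above the worktop). The floor is 197 mm along y by 102 mm along x inside rims 7 mm high. Three cutters fit in one row along y, at y = -0.064, 0 and 0.064. Axes as the stand's.
- tab_top (a point): Top of the black upright pull tab on the tray's left end, 12 mm thick along y, 36 mm wide along x, 39 mm free height above; another way to slide the tray.
- oil_bottle: Fixed squat aluminium oil spray bottle, 52 mm diameter, 128 mm high with cap; origin at the centre of its underside, axes as the stand's. It stands 115 mm behind the tray's centre line, level (same y of the stand) with the second or third hole: the tray is centred on the nozzle when the sleeve has the bottle's y. A spice jar (45 mm diameter, 106 mm high) stands level with the other hole.
- nozzle_top (a point): Centre of the top of the white nozzle cap (36 mm diameter), 128 mm above the worktop when up; spout to the tray. Press straight down.
- nozzle (a joint): Nozzle cap: 0 up, 0.008 m fully down; spring, about 2 N at the start to 7 N fully down; comes up by itself.
- cutter_a: Small round dough cutter, metal, 59 mm diameter at its rolled top rim, 54 mm below, 30 mm high, 60 g; origin at the centre of its underside, z up. Two or three small cutters are present; absent ones read None. They stand on the worktop in front of the stand, to its left or right; a low wire rack begins behind x = 0.46. Grip across the diameter, near the rim.
- cutter_b: Small round dough cutter, like cutter_a.
- cutter_c: Small round dough cutter, like cutter_a.
- big_cutter: Large round dough cutter, 74 mm diameter, 32 mm high, at the far left front; leave it alone.
- board: Fixed flat wooden board, 240 mm along its x, 130 mm along its y, 12 mm thick, on the worktop right of the stand; origin at the centre of its underside. Three cutters fit in a row along its x, at x = -0.07, 0 and 0.07.
Not all that is in view belongs to the job. What is shaped like the oil_bottle but pink is not meant.

How it is judged:
On the way, in this order (a step that is already met when the one before it is completed fails the run):
1. all small cutters stand flat on the tray, let go, with the tray at its loading end (x of cutter_a in the frame of tray_mid between -0.03 and 0.03 m and y of cutter_a in the frame of tray_mid between -0.078 and 0.078 m and z of cutter_a in the frame of tray_mid between -0.006 and 0.006 m and angle between each of cutter_a, cutter_b, cutter_c's own z axis and vertical below 0.12 rad and x of cutter_b in the frame of tray_mid between -0.03 and 0.03 m and y of cutter_b in the frame of tray_mid between -0.078 and 0.078 m and z of cutter_b in the frame of tray_mid between -0.006 and 0.006 m and x of cutter_c in the frame of tray_mid between -0.03 and 0.03 m and y of cutter_c in the frame of tray_mid between -0.078 and 0.078 m and z of cutter_c in the frame of tray_mid between -0.006 and 0.006 m and contact force between each of cutter_a, cutter_b, cutter_c and the fingers below 0.1 N and value of joint tray below 0.006 m), for 0.2 s.
2. the tray is centred on the nozzle and the pin is fully home there (y of sleeve_top in the frame of oil_bottle between -0.007 and 0.007 m and z of lock_pin in the frame of sleeve_top below 0.004 m and horizontal distance between lock_pin and sleeve_top below 0.006 m and angle between lock_pin's own z axis and vertical below 0.12 rad), for 0.2 s.
3. with the tray pinned there and the cutters on it, the nozzle cap is pressed all the way down (all of step 2 and x of cutter_a in the frame of tray_mid between -0.03 and 0.03 m and y of cutter_a in the frame of tray_mid between -0.078 and 0.078 m and z of cutter_a in the frame of tray_mid between -0.006 and 0.006 m and angle between each of cutter_a, cutter_b, cutter_c's own z axis and vertical below 0.12 rad and x of cutter_b in the frame of tray_mid between -0.03 and 0.03 m and y of cutter_b in the frame of tray_mid between -0.078 and 0.078 m and z of cutter_b in the frame of tray_mid between -0.006 and 0.006 m and x of cutter_c in the frame of tray_mid between -0.03 and 0.03 m and y of cutter_c in the frame of tray_mid between -0.078 and 0.078 m and z of cutter_c in the frame of tray_mid between -0.006 and 0.006 m and value of joint nozzle above 0.0065 m), for 0.05 s.
4. the tray is back at its loading end with the pin fully home (value of joint tray below 0.006 m and z of lock_pin in the frame of sleeve_top below 0.004 m and horizontal distance between lock_pin and sleeve_top below 0.006 m and angle between lock_pin's own z axis and vertical below 0.12 rad and value of joint nozzle below 0.001 m), for 0.2 s.
At the end, for the whole second after the job is handed in: The tray is back at its loading end (within 6 mm) with the pin home in the sleeve (collar within 4 mm of the mouth, upright), the nozzle cap is up, and every small cutter stands flat and at rest on the wooden board (its centre at least 10 mm inside the board's edge) (all of step 4 and x of cutter_a in the frame of board between -0.11 and 0.11 m and y of cutter_a in the frame of board between -0.055 and 0.055 m and z of cutter_a in the frame of board between 0.008 and 0.016 m and angle between each of cutter_a, cutter_b, cutter_c's own z axis and vertical below 0.12 rad and x of cutter_b in the frame of board between -0.11 and 0.11 m and y of cutter_b in the frame of board between -0.055 and 0.055 m and z of cutter_b in the frame of board between 0.008 and 0.016 m and x of cutter_c in the frame of board between -0.11 and 0.11 m and y of cutter_c in the frame of board between -0.055 and 0.055 m and z of cutter_c in the frame of board between 0.008 and 0.016 m and linear speed of each of cutter_a, cutter_b, cutter_c, lock_pin below 0.02 m/s); the robot touches nothing.
It fails at once if the nozzle cap is pressed (over 3 mm) while the tray is not pinned under the nozzle (value of joint nozzle above 0.003 m and (z of lock_pin in the frame of sleeve_top above 0.008 m or y of sleeve_top in the frame of oil_bottle above 0.012 m or y of sleeve_top in the frame of oil_bottle below -0.012 m)).
It fails at once if the large cutter is moved more than 4 cm (distance of big_cutter from where it was at the start of the episode above 0.04 m).
Of cutter_a, cutter_b, cutter_c only 2 to 3 are there at a start; the rules pass over those that are not, and their reading is None.
At some moment in a run one of cutter_a, cutter_b, cutter_c may be knocked a few centimetres aside while the robot is not near it.
It also fails if it takes over 210 s, if anything falls off the work surface, if the arm or the gripper's body presses on something with over 40 N, if the wrist force passes 120 N, or if a joint passes its speed limit or range.

## Robot

A 6-joint arm with a two-finger parallel gripper is mounted at the origin on a cart in front of the work surface, level with it; the furniture and walls round the work are solid. World frame = base frame: x ahead of the robot, y to its left, z up, the work surface at z = 0. Lengths are in m, angles in rad, forces in N, time in s.
With the tool pointing down it reaches from about 0.275 to 0.825 m from the base axis. Payload 5.2 kg.
Tool frame: the origin (TCP) lies at the centre of the arm's flange, where the gripper is bolted on; the fingertips stand 186 mm ahead of it and the grasp point (between the pads) lies 167 mm ahead of it; z points along the fingers, y is the line along which they close (so a half turn about z gives the same grasp; the last joint's range is limited). The gripper opens to 93 mm and grips with 3 to 60 N. Pads are 15 mm wide; open, the fingers measure 128 mm over their backs; the gripper's body (75 mm by 188 mm) begins 65 mm behind the grasp point.
Start: joints at [1.073, 0.259, 1.535, -0, 1.348, -0.203], TCP at [0.16, 0.526, 0.405] pointing down, gripper open.
Joint ranges: [-3.14, 3.14], [-0.91, 2.08], [0.19, 2.58], [-1.22, 4.36], [0.22, 2.71], [-3.12, 3.12]. Speed limits (rad/s): [2.57, 2.57, 3.14, 3.14, 3.14, 3.14].

## Interface

Orientations are given as a rotation vector (axis times angle).
In Python, from bench import r gives the robot as it stands. The module is installed in compiled form; this text tells all that it offers.
- The arm moves only by the tool hand_motion, called after ">>>" as name(argument=value, ...) on one line, values as JSON. Schema: {"type":"object","properties":{"increments":{"type":"array","items":{"type":"array","items":{"type":"array","items":{"type":"number"},"minItems":7,"maxItems":7},"minItems":1,"maxItems":5},"minItems":1,"maxItems":1},"only":{"type":"string"},"quiet":{"type":"boolean"},"lines":{"type":"string"}},"required":["increments"],"additionalProperties":false}. increments is a list that holds a single list of rows (three levels of brackets), with 1 to 5 rows, each of 7 numbers: a rotation vector rx, ry, rz in fractions of the full range, 1 being pi rad, then dx, dy, dz in parts of the range, where 1.0 means 0.6 m, then the opening from 0.0 (shut) to 1.0 (fully open); each row shifts and turns the commanded pose from where the row before left it, along the tool's axes as they then stand; what a row does not reach is not made up. A row lasts 1/12 s, in which the tool goes at most 0.0417 m and 0.125 rad, less where a joint would pass 70% of its speed; a pose out of reach is approached as far as the arm can. The fingers move at their own pace and stop on an object; the grip force is fixed at half the most. Time passes only in rows, so rows that do not move let the fingers close. The tool returns the time, the measured TCP pose, the force, the opening and the grip force at its end. only (a regular expression) keeps the lines of the reply that match it, lines (a string "A,B") keeps lines A to B, and quiet returns only ok. No shift or turn number may pass 1 either way. Input that does not fit is refused with a message, and nothing moves.
- r.read_state(): the state, without advancing time (a new reading comes with each control period).
- r.capture(name): name is "scene" or "top" or "wrist"; returns the picture (480x640x3 uint8, red, green, blue); there is no depth.
- r.camera_model(name): a dict with "fx", "fy", "cx", "cy" (pixels), "dist_coeffs" ([k1, k2, p1, p2, k3] as OpenCV has them; the pictures are not rectified), "R" (3x3) and "t" (3): a world point X has camera coordinates R X + t; the wrist camera has in their place "T_tool_cam" (4x4, takes a point from camera to tool coordinates, whose origin is the TCP and whose axes are the flange's). Camera axes: x right, y down, z forward; pixel columns grow to the right and rows downward; lengths in m; the calibration is good to about 2 mm. A picture is of the moment at which its call begins: read the wrist's pose just before it. camera_model takes no time and is no camera call.
- r.close_job(): hands the job in; it is judged then, once.
Trained networks look in the newest picture that a camera, given by its name, has taken for a name from the list of things; names that differ only in an ending like _2 or _b are one class to them, and where a whole thing is asked for, a point or a joint stands for the part that bears it (a point fixed in the world has none). Each returns a list of dicts, best first, with "score" (0 to 1); they miss things now and then, are a little off and sometimes report something else, mostly with a low value. They report only what shows in the picture. A call takes as long as a camera call. They do not tell look-alikes from the thing itself.
- r.look_for(camera, label): "box" ([left, top, right, bottom] in pixels, round what is visible of it).
- r.masks_of(camera, label): "region" (480x640 bool, what is visible of it) and "box" ([left, top, right, bottom] in pixels, round what is visible of it).
The state is a dict: "time_s": time; "joints": joint angles; "joint_vel": joint speeds; "effort": joint torques, N m; "tool_pos": TCP position; "eef_rot": TCP orientation; "force": force on the tool from outside, world axes, zero at the start; "torque": the same for the moment, N m; "width": opening from 0.0 (shut) to 1.0 (fully open); "grasp_force": force on a finger pad.
Only numpy, scipy, OpenCV 4.12 (cv2) and the standard library are available. Lean on these libraries where they do the work, as an engineer would, in place of code of your own. Each camera call takes 0.05 s, during which the arm holds its last target. There are 200 camera calls.

## Working session

There is one attempt and no reset: what is moved stays moved. The work goes in short steps, Python scripts to look and compute and a tool call to move; the robot and the scene stay as the last step left them, time stands still between calls to the robot, and variables do not carry over. Pictures are saved under pics/ and viewed, at most 14 in all, crops included, and the job is handed in when it is done.

```bash
mkdir -p pics
```

Create h.py:
```python
from bench import r
import numpy as np, cv2
from scipy.spatial.transform import Rotation as Ro
def cam(n):
    m=r.camera_model(n); K=np.array([[m['fx'],0,m['cx']],[0,m['fy'],m['cy']],[0,0,1.]]); d=np.array(m['dist_coeffs'],float)
    if 'T_tool_cam' in m:
        s=r.read_state(); T=np.eye(4); T[:3,:3]=Ro.from_rotvec(s['eef_rot']).as_matrix(); T[:3,3]=s['tool_pos']
        W=np.linalg.inv(T@np.array(m['T_tool_cam'])); return K,d,W[:3,:3],W[:3,3]
    return K,d,np.array(m['R']),np.array(m['t'])
def ray(c,uv):
    K,d,R,t=c; p=cv2.undistortPoints(np.array([[uv]],float),K,d)[0,0]
    v=R.T@np.array([p[0],p[1],1]); return -R.T@t, v/np.linalg.norm(v)
def at_z(c,uv,z):
    o,v=ray(c,uv); return o+v*(z-o[2])/v[2]
def tri(*cu):
    A=np.zeros((3,3));b=np.zeros(3); L=[ray(c,u) for c,u in cu]
    for o,v in L: P=np.eye(3)-np.outer(v,v);A+=P;b+=P@o
    x=np.linalg.solve(A,b); return x,[round(float(np.linalg.norm((np.eye(3)-np.outer(v,v))@(x-o))),4) for o,v in L]
def proj(c,X):
    K,d,R,t=c; return cv2.projectPoints(np.array(X,float).reshape(-1,3),cv2.Rodrigues(R)[0],t,K,d)[0][:,0]
def save(n,f):
    im=r.capture(n); cv2.imwrite('pics/'+f+'.png',im[:,:,::-1]); return im
```

Run:
```python
from h import *
np.set_printoptions(precision=3,suppress=True)
print(r.read_state())
for n in('scene','top','wrist'):
    save(n,n+'0')
    for l in('lock_pin','tray','stand','oil_bottle','cutter_a','big_cutter','board'):
        for q in r.look_for(n,l): print(n,l,round(q['score'],2),np.round(q['box']))
    K,d,R,t=cam(n); print(n,K[0,0],-R.T@t,R[2])
```

```text
{'time_s': 0.0, 'joints': array([ 1.073,  0.259,  1.536,  0.   ,  1.348, -0.203]), 'joint_vel': array([ 0.001, -0.002,  0.   , -0.001, -0.   ,  0.   ]), 'effort': array([  0.001, -43.731, -28.4  ,   0.072,   0.041,  -0.   ]), 'tool_pos': array([0.16 , 0.526, 0.404]), 'eef_rot': array([-0.461, -3.107,  0.003]), 'force': array([ 0.028, -0.317,  0.582]), 'torque': array([-0.033, -0.032,  0.049]), 'grasp_force': 0.0, 'width': 1.000045332700675}
scene lock_pin 0.43 [346. 248. 359. 262.]
scene tray 0.69 [290. 223. 362. 290.]
scene stand 0.81 [289. 197. 378. 292.]
scene oil_bottle 0.93 [292. 185. 314. 228.]
scene oil_bottle 0.82 [290. 163. 308. 198.]
scene oil_bottle 0.66 [288. 222. 363. 286.]
scene oil_bottle 0.59 [312. 149. 328. 190.]
scene cutter_a 0.72 [307. 334. 333. 359.]
scene cutter_a 0.69 [379. 203. 396. 222.]
scene big_cutter 0.95 [275. 367. 305. 404.]
scene board 0.59 [352. 147. 429. 193.]
scene 491.7853026645709 [0.131 0.802 1.167] [ 0.303 -0.561 -0.771]
top lock_pin 0.6 [165. 280. 192. 302.]
top tray 0.64 [262. 229. 350. 289.]
top stand 0.57 [265. 223. 392. 292.]
top oil_bottle 0.75 [398. 184. 420. 206.]
top oil_bottle 0.7 [371. 175. 387. 193.]
top oil_bottle 0.53 [338. 198. 356. 215.]
top oil_bottle 0.28 [164. 280. 193. 304.]
top cutter_a 0.47 [401. 286. 410. 297.]
top big_cutter 0.73 [307. 277. 316. 287.]
top big_cutter 0.68 [162. 277. 192. 302.]
top board 0.55 [443. 216. 491. 298.]
top 543.5723326728012 [0.48  0.012 1.586] [ 0.041  0.003 -0.999]
wrist oil_bottle 0.51 [257. 433. 325. 480.]
wrist cutter_a 0.96 [158. 457. 208. 480.]
wrist big_cutter 0.62 [260. 432. 327. 480.]
wrist 432.9622833624394 [0.089 0.548 0.385] [ 0.254 -0.078 -0.964]
```

Run:
```python
import cv2
a=cv2.imread('pics/scene0.png')[130:430,230:470]; cv2.imwrite('pics/sc.png',cv2.resize(a,None,fx=2,fy=2,interpolation=2))
a=cv2.imread('pics/top0.png')[150:330,130:520]; cv2.imwrite('pics/tc.png',cv2.resize(a,None,fx=2,fy=2,interpolation=2))
```

```text
(no output)
```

View pics/sc.png

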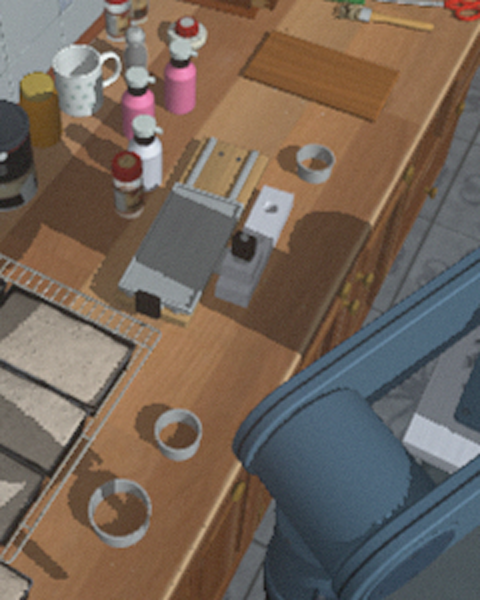

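View pics/tc.png

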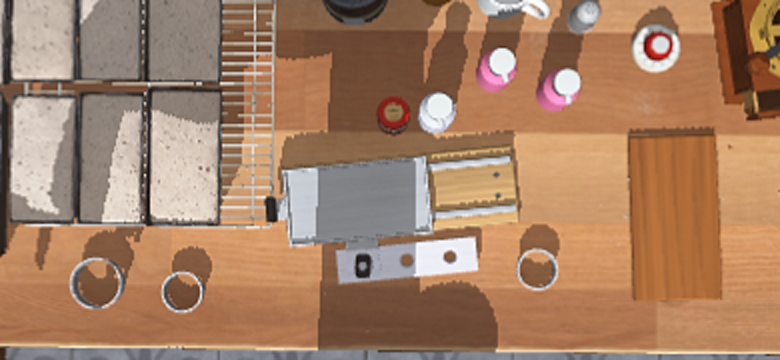

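The top picture (scale 2, crop origin 130,150) shows these:
- Small cutters are at full px (221,296) and (398,285). The larger one at (178,291) is the big cutter, to be left alone. I see only two small ones.
- There are three bottle-like things. White/aluminium is at (348,206); the pink ones at (379,184) and (409,195) are not meant. The red-capped spice jar is at (326,207).
- The pin is at about (311,282), with holes 2 and 3 at (333,280) and (355,278).

Run:
```python
from h import *
np.set_printoptions(precision=3,suppress=True)
ct=cam('top'); cs=cam('scene')
save('top','x');save('scene','y')
S={'cutL':((221,296),(319,346)),'cutR':((398.5,285),(387,211)),'big':((178.5,291.5),(290,386)),'pin':((311.5,282),(352,251)),'nozzle':((350,205),(303,192)),'hole2':((333.2,280),None),'hole3':((355,278.7),(365.5,234.5)),
 'trayTL':((272,234.5),(291,272)),'tab':((265.5,254.5),(304,281))}
for k,(a,b) in S.items():
    if b: print(k,*tri((ct,a),(cs,b)))
    else: print(k,at_z(ct,a,.03))
for n,uvs in (('board',[(445,216),(487.5,215),(446,299),(490,299.5)]),):
    P=[at_z(ct,u,.012) for u in uvs]; print(P,np.mean(P,0))
for k in ((130+340/2,150+249/2),(130+473/2,150+237/2)): print('bar edge',at_z(ct,k,.03))
for k in ((284,169),(427,156),(290,244),(434,229)): print('tray',at_z(ct,(130+k[0]/2,150+k[1]/2),.047))
for n,c in(('top',ct),('scene',cs)):
  for q in r.look_for(n,'cutter_a')+r.look_for(n,'lock_pin'): print(n,round(q['score'],2),np.round(q['box'],1))
```

```text
cutL [0.398 0.301 0.022] [0.0003, 0.0003]
cutR [ 0.435 -0.209  0.016] [0.001, 0.001]
big [0.409 0.425 0.018] [0.0002, 0.0002]
pin [0.441 0.04  0.09 ] [0.0011, 0.0011]
nozzle [ 0.653 -0.062  0.124] [0.0011, 0.0011]
hole2 [ 0.447 -0.02   0.03 ]
hole3 [ 0.451 -0.083  0.024] [0.0002, 0.0002]
trayTL [0.572 0.154 0.041] [0.0029, 0.0029]
tab [0.517 0.171 0.058] [0.0002, 0.0002]
[array([ 0.636, -0.344,  0.012]), array([ 0.64 , -0.468,  0.012]), array([ 0.395, -0.347,  0.012]), array([ 0.395, -0.475,  0.012])] [ 0.516 -0.409  0.012]
bar edge [0.462 0.075 0.03 ]
bar edge [ 0.481 -0.115  0.03 ]
tray [0.574 0.155 0.047]
tray [ 0.595 -0.048  0.047]
tray [0.468 0.145 0.047]
tray [ 0.492 -0.059  0.047]
top 0.72 [260.3 228.5 347.3 289.7]
top 0.49 [390.3 276.  410.6 295. ]
top 0.44 [208.4 291.5 229.8 303.4]
top 0.48 [303.3 275.8 317.  289.3]
scene 0.78 [307.8 333.3 330.7 362.7]
scene 0.68 [376.1 204.7 393.5 221.3]
scene 0.68 [345.5 248.9 359.5 261.2]
```

Careful with the scale: shifts go in shares of 0.6 m and turns go in shares of pi rad. That gives: -0.04 m / 0.6 = -0.0667, -0.125 rad / 3.1416 = -0.0398.

>>> hand_motion(increments=[[[0, 0, -0.0398, 0, -0.0667, 0, 1], [0, 0, -0.0398, 0, -0.0667, 0, 1], [0, 0, -0.0398, 0, -0.0667, 0, 1], [0, 0, 0, 0, -0.0667, 0, 1], [0, 0, 0, 0, -0.0667, 0, 1]]])

```text
time_s: 1.92
tool_pos: [0.1453, 0.3273, 0.4045]
eef_rot: [-0.13, 3.139, -0.0]
force: [1.1, -0.6, 1.7]
width: 1.001
grasp_force: 0.0
```

Add to h.py:
```python
YAW=0.105
def go(x,y,z,yaw=YAW,grasp=True):
    "delta in tool axes for grasp point (or TCP) to x,y,z"
    s=r.read_state(); M=Ro.from_rotvec(s['eef_rot']).as_matrix()
    p=np.array([x,y,z+(.167 if grasp else 0)])
    D=Ro.from_euler('z',yaw)*Ro.from_matrix(np.diag([-1.,1,-1]))
    print('rot',np.round((Ro.from_matrix(M).inv()*D).as_rotvec(),3),'d',np.round(D.as_matrix().T@(p-s['tool_pos']),4))
```

Run:
```python
from h import *
go(.37,.30,.15)
```

```text
rot [-0.     0.    -0.022] d [-0.2207 -0.0507  0.0875]
```

To row units: -0.038 m / 0.6 = -0.0633, -0.01 m / 0.6 = -0.0167, -0.022 rad / 3.1416 = -0.007.

>>> hand_motion(increments=[[[0, 0, -0.007, -0.0633, -0.0167, 0, 1], [0, 0, 0, -0.0633, -0.0167, 0, 1], [0, 0, 0, -0.0633, -0.0167, 0.0167, 1], [0, 0, 0, -0.0633, -0.0167, 0.0633, 1], [0, 0, 0, -0.0633, -0.0167, 0.0633, 0.9]]])

```text
time_s: 2.33
tool_pos: [0.3239, 0.3, 0.3375]
eef_rot: [-0.158, 3.133, 0.004]
force: [-0.3, 0.5, -0.6]
width: 0.966
grasp_force: 0.0
```

>>> hand_motion(increments=[[[0, 0, 0, -0.05, 0, 0, 0.9], [0, 0, 0, 0, 0, 0, 0.9]]])

```text
time_s: 2.5
tool_pos: [0.3558, 0.3032, 0.3354]
eef_rot: [-0.155, 3.137, -0.001]
force: [1.3, 0.2, 0.6]
width: 0.907
grasp_force: 0.0
```

Run:
```python
from h import *
go(.398,.301,.021)
c=cam('wrist'); save('wrist','w1')
for l in('cutter_a','big_cutter'):
  for q in r.masks_of('wrist',l):
    b=q['box']; print(l,round(q['score'],2),np.round(b,1),[np.round(at_z(c,((b[0]+b[2])/2,v),z)[:2],3) for v,z in ((b[1],.03),(b[3],0))])
print(proj(c,[.398,.301,.03]), at_z(c,(320,240),.03))
```

```text
rot [-0.001  0.001 -0.006] d [-0.0417 -0.0066  0.1474]
cutter_a 0.64 [269.9 249.9 351.4 337.7] [array([0.365, 0.299]), array([0.446, 0.306])]
big_cutter 0.92 [432.7 268.8 533.3 357.4] [array([0.366, 0.419]), array([0.449, 0.447])]
[[309.00005116 295.5441553 ]] [0.3568808  0.30465059 0.03      ]
```

View pics/w1.png

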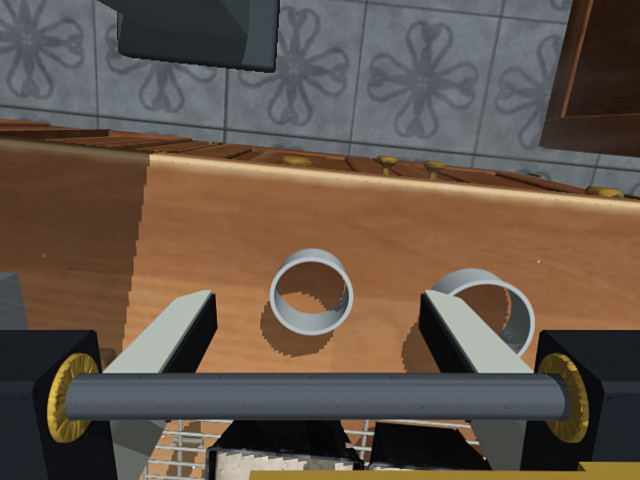

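The wrist view shows the small cutter's rim centred at about (312,292), within 3 mm of the estimate. The big cutter is on the right at (483,313). I'm descending.

To row units: 0.035 m / 0.6 = 0.0583, 0.03 m / 0.6 = 0.05.

>>> hand_motion(increments=[[[0, 0, 0, -0.0333, -0.0083, 0.0333, 0.85], [0, 0, 0, -0.0333, 0, 0.05, 0.85], [0, 0, 0, 0, 0, 0.0583, 0.85], [0, 0, 0, 0, 0, 0.0583, 0.85], [0, 0, 0, 0, 0, 0.045, 0.85]]])

```text
time_s: 3.07
tool_pos: [0.3902, 0.3029, 0.1887]
eef_rot: [0.162, -3.137, 0.0]
force: [-0.5, -0.8, 0.4]
width: 0.851
grasp_force: 0.0
```

>>> hand_motion(increments=[[[0, 0, 0, 0, 0, 0, 0.85], [0, 0, 0, 0, 0, 0, 0.4], [0, 0, 0, 0, 0, 0, 0.4], [0, 0, 0, 0, 0, 0, 0.4], [0, 0, 0, 0, 0, 0, 0.4]]])

```text
time_s: 3.48
tool_pos: [0.3914, 0.303, 0.1908]
eef_rot: [-0.161, 3.136, 0.001]
force: [0.6, -0.3, 0.5]
width: 0.613
grasp_force: 0.7
```

```bash
python3 - <<'E'
from h import *
go(.396,.303,.021)
E
```

```text
rot [ 0.     0.001 -0.002] d [-0.0046 -0.0005  0.0028]
```

To row units: -0.035 m / 0.6 = -0.0583, -0.03 m / 0.6 = -0.05.

>>> hand_motion(increments=[[[0, 0, 0, 0, 0, 0, 0.4], [0, 0, 0, 0, 0, -0.0167, 0.4], [0, 0, 0, 0, 0, -0.05, 0.4], [0, 0, 0, 0, 0, -0.0583, 0.4], [0, 0, 0, 0, 0, -0.0583, 0.4]]])

```text
time_s: 3.9
tool_pos: [0.3911, 0.3024, 0.3013]
eef_rot: [0.16, -3.136, 0.001]
force: [0.9, 0.1, -0.1]
width: 0.579
grasp_force: 29.8
```

```bash
python3 - <<'E'
from h import *
go(.522,.095,.065)
E
```

```text
rot [-0.001 -0.002 -0.003] d [-0.1084 -0.22    0.0693]
```

To row units: -0.036 m / 0.6 = -0.06, -0.02 m / 0.6 = -0.0333.

>>> hand_motion(increments=[[[0, 0, 0, -0.0167, -0.06, 0, 0.4], [0, 0, 0, -0.0333, -0.06, 0, 0.4], [0, 0, 0, -0.0333, -0.06, 0, 0.4], [0, 0, 0, -0.0333, -0.06, 0, 0.4], [0, 0, 0, -0.0333, -0.06, 0, 0.4]]])

```text
time_s: 4.32
tool_pos: [0.5, 0.1312, 0.301]
eef_rot: [-0.161, 3.136, -0.0]
force: [1.8, 0.7, -0.4]
width: 0.578
grasp_force: 29.8
```

>>> hand_motion(increments=[[[0, 0, 0, -0.03, -0.06, 0, 0.4], [0, 0, 0, 0, 0, 0, 0.4], [0, 0, 0, 0, 0, 0, 0.4]]])

```text
time_s: 4.57
tool_pos: [0.522, 0.0968, 0.3003]
eef_rot: [-0.154, 3.138, -0.0]
force: [-0.1, -0.3, -1.1]
width: 0.58
grasp_force: 29.8
```

```bash
python3 - <<'E'
from h import *
go(.522,.095,.065)
c=cam('wrist'); save('wrist','w2')
E
```

```text
rot [-0.     0.    -0.007] d [ 0.0002 -0.0018  0.0683]
```

View pics/w2.png

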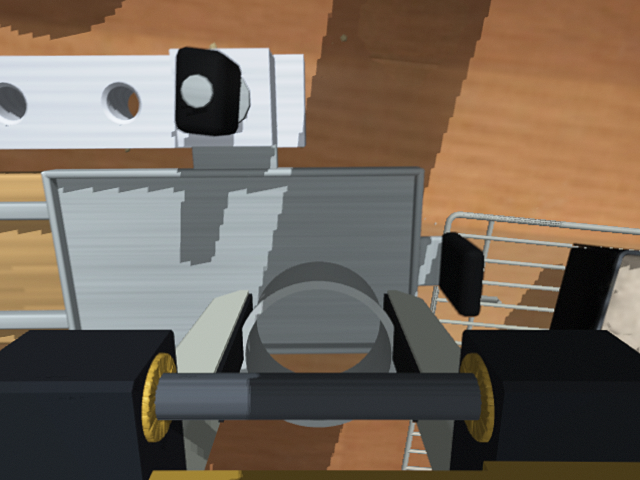

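The wrist view shows the tray's front rim from (45,173) to (422,170), and holes 2 and 3 at (121,102) and (10,102). The pin top is near (207,92) and the tab is at (463,275).

Run:
```python
from h import *
np.set_printoptions(precision=4,suppress=True)
c=cam('wrist')
a,b=at_z(c,(45,173),.047),at_z(c,(422,170),.047); print('rim',a,b,'yaw',np.arctan2(-(b-a)[0],(b-a)[1]),np.linalg.norm(b-a))
h2,h3=at_z(c,(121,102),.03),at_z(c,(10,102),.03); print(h2,h3,np.linalg.norm(h2-h3))
e1,e2=at_z(c,(0,149),.03),at_z(c,(170,148),.03); print('bar',np.arctan2(-(e2-e1)[0],(e2-e1)[1]))
print('pin knob',at_z(c,(197,91),.107)) 
y=np.arctan2(-(b-a)[0],(b-a)[1]); sx=np.array([np.cos(y),np.sin(y),0]); print('mid',(a+b)/2+.0535*sx, 'from h2', h2+.09*sx+.062*np.array([-sx[1],sx[0],0]))
```

```text
rim [ 0.4862 -0.0508  0.047 ] [0.4644 0.1485 0.047 ] yaw 0.10909565137532382 0.2004618945376231
[ 0.4458 -0.0174  0.03  ] [ 0.4521 -0.0773  0.03  ] 0.06020945469777843
bar 0.10907486836596923
pin knob [0.4395 0.0445 0.107 ]
mid [0.5285 0.0547 0.047 ] from h2 [0.5285 0.054  0.03  ]
```

To row units: 0.025 m / 0.6 = 0.0417, 0.02 m / 0.6 = 0.0333.

>>> hand_motion(increments=[[[0, 0, 0, 0, -0.005, 0.0333, 0.4], [0, 0, 0, 0, 0, 0.0417, 0.4], [0, 0, 0, 0, 0, 0.0233, 0.4], [0, 0, 0, 0, 0, 0.01, 0.4], [0, 0, 0, 0, 0, 0, 0.4]]])

```text
time_s: 5.03
tool_pos: [0.52, 0.0973, 0.2337]
eef_rot: [0.163, -3.134, -0.001]
force: [-0.7, -0.7, -0.6]
width: 0.58
grasp_force: 29.8
```

>>> hand_motion(increments=[[[0, 0, 0, 0, 0, 0.0033, 0.4], [0, 0, 0, 0, 0, 0, 0.4]]])

```text
time_s: 5.2
tool_pos: [0.5216, 0.0966, 0.2337]
eef_rot: [-0.162, 3.136, -0.0]
force: [-0.4, 0.9, -1.0]
width: 0.582
grasp_force: 29.8
```

To row units: 0.0025 m / 0.6 = 0.0042.

>>> hand_motion(increments=[[[0, 0, 0, 0, 0, 0.0042, 0.4], [0, 0, 0, 0, 0, 0, 0.4]]])

```text
time_s: 5.37
tool_pos: [0.5216, 0.0961, 0.2309]
eef_rot: [-0.161, 3.136, -0.0]
force: [-0.7, 0.0, -1.0]
width: 0.58
grasp_force: 29.8
```

>>> hand_motion(increments=[[[0, 0, 0, 0, 0, 0, 0.7], [0, 0, 0, 0, 0, 0, 0.72], [0, 0, 0, 0, 0, -0.0167, 0.72], [0, 0, 0, 0, 0, -0.05, 0.72], [0, 0, 0, 0, 0, -0.0583, 0.72]]])

```text
time_s: 5.78
tool_pos: [0.5206, 0.0958, 0.3049]
eef_rot: [0.16, -3.133, -0.001]
force: [1.2, -1.1, 0.1]
width: 0.717
grasp_force: 0.0
```

Run:
```python
from h import *
go(.41,-.2,.13)
```

```text
rot [ 0.001 -0.005 -0.003] d [ 0.141  -0.2826  0.0079]
```

Now to the right cutter, at about (0.435, -0.209).

To row units: -0.035 m / 0.6 = -0.0583, 0.018 m / 0.6 = 0.03.

>>> hand_motion(increments=[[[0, 0, 0, 0.0267, -0.0583, 0, 0.9], [0, 0, 0, 0.03, -0.0583, 0, 0.9], [0, 0, 0, 0.03, -0.0583, 0, 0.9], [0, 0, 0, 0.03, -0.0583, 0, 0.9], [0, 0, 0, 0.03, -0.0583, 0, 0.9]]])

```text
time_s: 6.2
tool_pos: [0.4509, -0.0885, 0.3065]
eef_rot: [-0.162, 3.136, -0.001]
force: [0.8, -0.7, 1.0]
width: 0.896
grasp_force: 0.0
```

>>> hand_motion(increments=[[[0, 0, 0, 0.03, -0.0583, 0, 0.9], [0, 0, 0, 0.03, -0.0583, 0, 0.9], [0, 0, 0, 0.0283, -0.0583, 0, 0.9], [0, 0, 0, 0, 0, 0, 0.9]]])

```text
time_s: 6.53
tool_pos: [0.4083, -0.2028, 0.3066]
eef_rot: [-0.151, 3.137, -0.007]
force: [-0.1, -0.8, 0.7]
width: 0.902
grasp_force: 0.0
```

Run:
```python
from h import *
go(.435,-.209,.021)
c=cam('wrist'); save('wrist','w3')
for q in r.masks_of('wrist','cutter_a'): print(round(q['score'],2),np.round(q['box'],1))
print(proj(c,[.435,-.209,.03]))
```

```text
rot [-0.004  0.001 -0.009] d [-0.0259 -0.0089  0.1186]
0.69 [263.8 242.9 355.3 334.8]
[[305.75906917 289.33063254]]
```

View pics/w3.png

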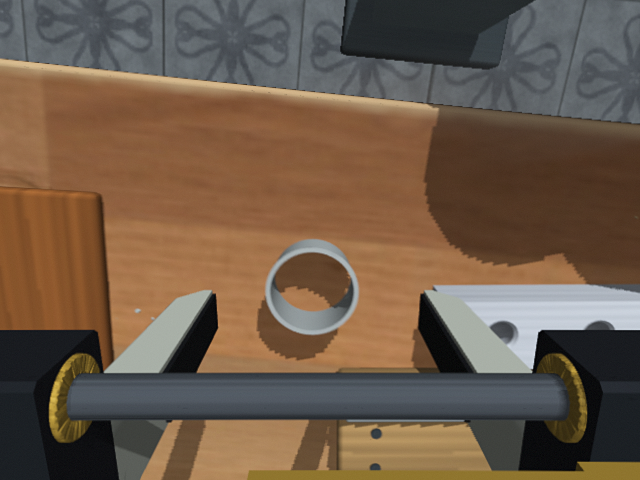

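The rim is centred at about (312,291), 6 px to the right of the prediction, so y ≈ -0.205. Descending.

To row units: 0.035 m / 0.6 = 0.0583, -0.005 m / 0.6 = -0.0083.

>>> hand_motion(increments=[[[0, 0, 0, -0.0217, -0.0083, 0.0333, 0.85], [0, 0, 0, -0.0217, 0, 0.05, 0.85], [0, 0, 0, 0, 0, 0.0583, 0.85], [0, 0, 0, 0, 0, 0.0433, 0.85], [0, 0, 0, 0, 0, 0.0083, 0.85]]])

```text
time_s: 7.05
tool_pos: [0.4354, -0.1967, 0.1863]
eef_rot: [0.164, -3.132, -0.007]
force: [-8.0, 9.3, 34.2]
width: 0.849
grasp_force: 16.8
```

>>> hand_motion(increments=[[[0, 0, 0, 0, 0, 0, 0.4], [0, 0, 0, 0, 0, 0, 0.4], [0, 0, 0, 0, 0, 0, 0.4], [0, 0, 0, 0, 0, 0, 0.4], [0, 0, 0, 0, 0, 0, 0.4]]])

```text
time_s: 7.47
tool_pos: [0.4366, -0.1993, 0.1904]
eef_rot: [-0.161, 3.136, -0.002]
force: [1.3, 0.6, 1.7]
width: 0.595
grasp_force: 29.9
```

```bash
python3 - <<'E'
from h import *
print(r.read_state()['tool_pos'],r.read_state()['grasp_force'])
E
```

```text
[ 0.43661204 -0.19933905  0.19035601] 29.93603439022999
```

To row units: -0.04 m / 0.6 = -0.0667, -0.035 m / 0.6 = -0.0583.

>>> hand_motion(increments=[[[0, 0, 0, 0, 0, -0.0167, 0.4], [0, 0, 0, 0, 0, -0.05, 0.4], [0, 0, 0, 0, 0, -0.0583, 0.4], [0, 0, 0, 0, 0, -0.0667, 0.4], [0, 0, 0, 0, 0, 0, 0.4]]])

```text
time_s: 7.88
tool_pos: [0.4379, -0.2006, 0.3122]
eef_rot: [-0.16, 3.128, -0.013]
force: [1.0, -0.6, -0.7]
width: 0.591
grasp_force: 29.9
```

```bash
python3 - <<'E'
from h import *
go(.534,.009,.064)
E
```

```text
rot [-0.009  0.009 -0.003] d [-0.1175  0.1984  0.0812]
```

>>> hand_motion(increments=[[[0, 0, 0, -0.0317, 0.055, 0, 0.4], [0, 0, 0, -0.0333, 0.055, 0, 0.4], [0, 0, 0, -0.0333, 0.055, 0, 0.4], [0, 0, 0, -0.0333, 0.055, 0, 0.4], [0, 0, 0, -0.0333, 0.055, 0, 0.4]]])

```text
time_s: 8.3
tool_pos: [0.5179, -0.0235, 0.3051]
eef_rot: [-0.159, 3.137, -0.0]
force: [-0.4, -1.1, -0.5]
width: 0.596
grasp_force: 29.9
```

>>> hand_motion(increments=[[[0, 0, 0, -0.03, 0.055, 0, 0.4], [0, 0, 0, 0, 0, 0.05, 0.4], [0, 0, 0, 0, 0, 0.05, 0.4], [0, 0, 0, 0, 0, 0.02, 0.4], [0, 0, 0, 0, 0, 0, 0.4]]])

```text
time_s: 8.72
tool_pos: [0.5311, 0.0101, 0.23]
eef_rot: [0.161, -3.132, -0.002]
force: [-0.2, -0.6, -0.5]
width: 0.592
grasp_force: 30.0
```

```bash
python3 - <<'E'
from h import *
go(.534,.009,.0635)
E
```

```text
rot [ 0.001 -0.005 -0.002] d [-0.0028 -0.0014 -0.0005]
```

Release, rise and check.

To row units: -0.035 m / 0.6 = -0.0583, -0.02 m / 0.6 = -0.0333.

>>> hand_motion(increments=[[[0, 0, 0, 0, 0, 0, 0.4], [0, 0, 0, 0, 0, 0, 0.7], [0, 0, 0, 0, 0, 0, 0.72], [0, 0, 0, 0, 0, -0.0333, 0.72], [0, 0, 0, 0, 0, -0.0583, 0.72]]])

```text
time_s: 9.13
tool_pos: [0.531, 0.0095, 0.2858]
eef_rot: [0.159, -3.132, -0.002]
force: [0.0, -0.6, -0.3]
width: 0.718
grasp_force: 0.0
```

>>> hand_motion(increments=[[[0, 0, 0, 0.05, 0, -0.05, 0.72], [0, 0, 0, 0.0583, 0, -0.05, 0.72], [0, 0, 0, 0.0667, 0, -0.0167, 0.72], [0, 0, 0, 0.0667, 0, 0, 0.72], [0, 0, 0, 0, 0, 0, 0.72]]])

```text
time_s: 9.55
tool_pos: [0.3855, -0.0039, 0.3545]
eef_rot: [0.16, -3.134, -0.0]
force: [0.6, 1.5, -0.5]
width: 0.721
grasp_force: 0.0
```

```bash
python3 - <<'E'
from h import *
im=save('top','x'); cs=save('scene','y')
cv2.imwrite('pics/t4.png',np.hstack([cv2.resize(im[190:320,160:430,::-1],(560,270)),cv2.resize(cs[180:310,270:380,::-1],(228,270))]))
for n in('top','scene'):
  for q in r.look_for(n,'cutter_a'): print(n,round(q['score'],2),np.round(q['box'],1))
c=cam('wrist'); save('wrist','w4')
go(.441,.042,.084)
E
```

```text
scene 0.76 [320.1 233.2 334.1 250.3]
scene 0.58 [304.5 250.8 325.3 273.2]
rot [-0.001  0.002 -0.003] d [-0.0526  0.0419  0.1037]
```

View pics/t4.png

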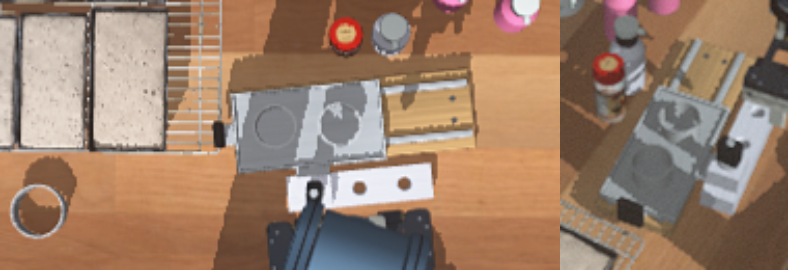

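View pics/w4.png

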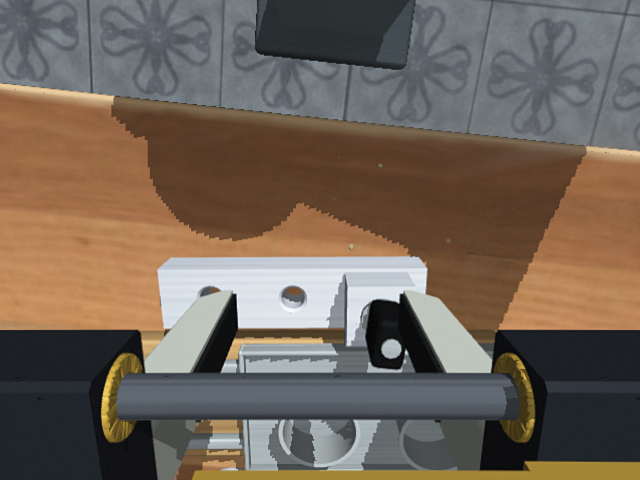

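Both cutters stand in the tray, at t4 (275,126) and (341,122). In w4 the pin's knob is at (391,348), near the right finger. Next I centre over the pin.

Run:
```python
from h import *
c=cam('wrist')
for z in(.1,.105,.11): print(at_z(c,(391,348),z))
# knob two-view: earlier wrist pose of w2
s=r.read_state(); m=r.camera_model('wrist'); T=np.eye(4);T[:3,:3]=Ro.from_rotvec([-.154,3.138,0]).as_matrix();T[:3,3]=[.522,.0968,.3003]
W=np.linalg.inv(T@np.array(m['T_tool_cam'])); c2=(c[0],c[1],W[:3,:3],W[:3,3])
p,e=tri((c,(391,348)),(c2,(197,91))); print(p,e); go(p[0],p[1],.088)
```

```text
[0.44381673 0.0441871  0.1       ]
[0.44117897 0.04297953 0.105     ]
[0.43854122 0.04177197 0.11      ]
[0.4405314  0.04275819 0.10612551] [0.0001, 0.0001]
rot [-0.001  0.002 -0.003] d [-0.0522  0.0427  0.0997]
```

To row units: 0.03 m / 0.6 = 0.05, -0.02 m / 0.6 = -0.0333.

>>> hand_motion(increments=[[[0, 0, 0, -0.0333, 0.0333, 0, 0.72], [0, 0, 0, -0.0333, 0.025, 0, 0.72], [0, 0, 0, -0.02, 0.0128, 0.0333, 0.72], [0, 0, 0, 0, 0, 0.05, 0.72], [0, 0, 0, 0, 0, 0.05, 0.72]]])

```text
time_s: 10.22
tool_pos: [0.4417, 0.0436, 0.2733]
eef_rot: [-0.163, 3.134, -0.001]
force: [-0.1, -0.1, -0.3]
width: 0.715
grasp_force: 0.0
```

>>> hand_motion(increments=[[[0, 0, 0, 0, 0, 0.025, 0.72], [0, 0, 0, 0, 0, 0, 0.72]]])

```text
time_s: 10.38
tool_pos: [0.4391, 0.0433, 0.2553]
eef_rot: [0.161, -3.13, -0.002]
force: [-0.1, 1.2, -0.4]
width: 0.72
grasp_force: 0.0
```

```bash
python3 - <<'E'
from h import *
go(.4405,.0427,.092)
E
```

```text
rot [ 0.002 -0.007 -0.002] d [-0.0013 -0.0008 -0.0037]
```

Close on the grip block.

>>> hand_motion(increments=[[[0, 0, 0, 0, 0, 0, 0], [0, 0, 0, 0, 0, 0, 0], [0, 0, 0, 0, 0, 0, 0], [0, 0, 0, 0, 0, 0, 0], [0, 0, 0, 0, 0, 0, 0]]])

```text
time_s: 10.8
tool_pos: [0.4398, 0.0428, 0.2599]
eef_rot: [-0.16, 3.135, -0.001]
force: [-0.2, -0.2, -0.3]
width: 0.41
grasp_force: 0.0
```

>>> hand_motion(increments=[[[0, 0, 0, 0, 0, 0, 0], [0, 0, 0, 0, 0, 0, 0]]])

```text
time_s: 10.97
tool_pos: [0.4394, 0.0429, 0.2594]
eef_rot: [-0.16, 3.137, -0.0]
force: [0.2, 0.2, -0.0]
width: 0.269
grasp_force: 0.0
```

>>> hand_motion(increments=[[[0, 0, 0, 0, 0, 0, 0], [0, 0, 0, 0, 0, 0, 0], [0, 0, 0, 0, 0, 0, 0], [0, 0, 0, 0, 0, 0, 0]]])

```text
time_s: 11.3
tool_pos: [0.4394, 0.0429, 0.2592]
eef_rot: [-0.161, 3.137, -0.0]
force: [-1.5, 0.9, 5.8]
width: 0.223
grasp_force: 28.6
```

>>> hand_motion(increments=[[[0, 0, 0, 0, 0, -0.015, 0], [0, 0, 0, 0, 0, -0.015, 0], [0, 0, 0, 0, 0, -0.015, 0], [0, 0, 0, 0, 0, 0, 0], [0, 0, 0, 0, 0, 0, 0]]])

```text
time_s: 11.72
tool_pos: [0.4401, 0.0429, 0.2875]
eef_rot: [-0.16, 3.134, -0.001]
force: [-0.3, -0.8, 5.5]
width: 0.211
grasp_force: 30.0
```

To row units: -0.02 m / 0.6 = -0.0333, -0.015 m / 0.6 = -0.025.

>>> hand_motion(increments=[[[0, 0, 0, 0, 0, 0.0033, 0], [0, 0, 0, 0, -0.0167, 0, 0], [0, 0, 0, 0, -0.025, 0, 0], [0, 0, 0, 0, -0.0333, 0, 0], [0, 0, 0, 0, -0.0333, 0, 0]]])

```text
time_s: 12.13
tool_pos: [0.4467, -0.0219, 0.2845]
eef_rot: [-0.161, 3.134, 0.002]
force: [2.4, 3.6, 1.2]
width: 0.211
grasp_force: 30.0
```

>>> hand_motion(increments=[[[0, 0, 0, 0, -0.0333, 0, 0], [0, 0, 0, 0, -0.0333, 0, 0], [0, 0, 0, 0, -0.02, 0, 0], [0, 0, 0, 0, -0.01, 0, 0], [0, 0, 0, 0, 0, 0, 0]]])

```text
time_s: 12.55
tool_pos: [0.4529, -0.0808, 0.2845]
eef_rot: [-0.158, 3.134, -0.002]
force: [5.2, -1.9, 2.9]
width: 0.213
grasp_force: 30.0
```

```bash
python3 - <<'E'
from h import *
go(.4394+.124*.109,.0429-.124*.994,.1)
E
```

```text
rot [-0.002  0.003 -0.005] d [-0.0001  0.0004  0.0175]
```

To row units: 0.008 m / 0.6 = 0.0133, 0.006 m / 0.6 = 0.01.

>>> hand_motion(increments=[[[0, 0, 0, 0, 0, 0.0133, 0], [0, 0, 0, 0, 0, 0.0133, 0], [0, 0, 0, 0, 0, 0.01, 0], [0, 0, 0, 0, 0, 0.005, 0], [0, 0, 0, 0, 0, 0, 0]]])

```text
time_s: 12.97
tool_pos: [0.4516, -0.0791, 0.2593]
eef_rot: [0.162, -3.137, 0.002]
force: [-0.4, -2.5, 5.0]
width: 0.212
grasp_force: 30.0
```

>>> hand_motion(increments=[[[0, 0, 0, 0, 0, 0.0017, 0], [0, 0, 0, 0, 0, 0.0017, 0], [0, 0, 0, 0, 0, 0, 0]]])

```text
time_s: 13.22
tool_pos: [0.4516, -0.0791, 0.2591]
eef_rot: [0.163, -3.137, 0.002]
force: [-6.7, -1.0, 25.0]
width: 0.216
grasp_force: 30.0
```

>>> hand_motion(increments=[[[0, 0, 0, 0, 0, -0.0017, 0], [0, 0, 0, 0, 0, 0, 0.5], [0, 0, 0, 0, 0, 0, 0.5], [0, 0, 0, 0, 0, 0, 0.5], [0, 0, 0, 0, 0, -0.0333, 0.5]]])

```text
time_s: 13.63
tool_pos: [0.4501, -0.0784, 0.2748]
eef_rot: [0.161, -3.13, -0.006]
force: [-0.3, -0.4, -0.4]
width: 0.45
grasp_force: 0.0
```

>>> hand_motion(increments=[[[0, 0, 0, 0, 0, -0.0667, 0.3], [0, 0, 0, -0.0333, 0, -0.0667, 0], [0, 0, 0, -0.0583, 0, -0.05, 0], [0, 0, 0, -0.0583, 0, 0, 0], [0, 0, 0, -0.0583, 0, 0, 0]]])

```text
time_s: 14.05
tool_pos: [0.5729, -0.0667, 0.3845]
eef_rot: [-0.16, 3.134, -0.002]
force: [0.5, -0.2, -1.1]
width: 0.189
grasp_force: 0.0
```

>>> hand_motion(increments=[[[0, 0, 0, -0.05, 0, 0, 0], [0, 0, 0, 0, 0, 0, 0], [0, 0, 0, 0, 0, 0, 0]]])

```text
time_s: 14.3
tool_pos: [0.6019, -0.0636, 0.3804]
eef_rot: [0.162, -3.134, -0.002]
force: [-0.4, -0.3, -0.1]
width: 0.011
grasp_force: 0.0
```

```bash
python3 - <<'E'
from h import *
np.set_printoptions(precision=4,suppress=True)
c=cam('wrist'); save('wrist','w5'); print(r.read_state()['tool_pos'])
im=save('top','x'); 
print(proj(c,[[.658,-.0587,.128],[.653,-.062,.128],[.452,-.079,.106]]))
cv2.imwrite('pics/t5.png',cv2.resize(im[180:310,250:400,::-1],None,fx=2,fy=2))
cv2.imwrite('pics/both5.png',np.hstack([cv2.imread('pics/w5.png')[:,80:560],cv2.resize(im[180:310,270:400,::-1],(300,480))]))
E
```

```text
[ 0.601  -0.0637  0.3807]
[[315.5108 353.4401]
 [310.846  345.3739]
 [317.4728 -26.6792]]
```

View pics/both5.png

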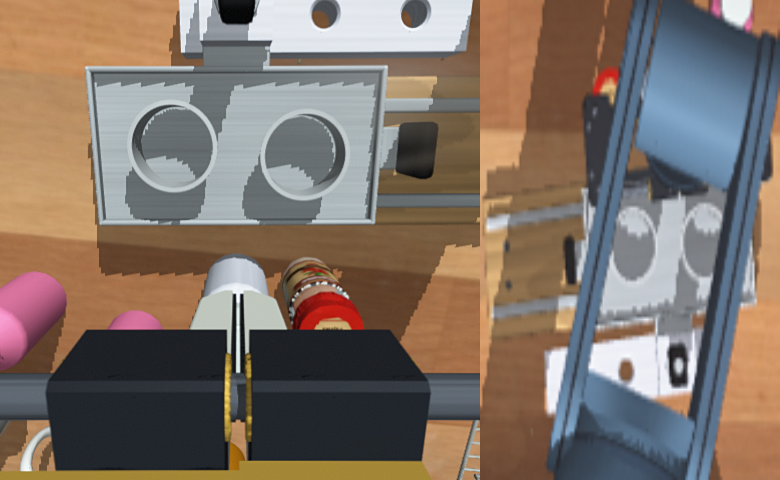

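Wrist view: the tray is pinned level with the aluminium bottle (image column about 315), and both cutters are in the tray. The red jar is to its right and the pinks are to the left. Next is going over the nozzle with the fingers shut.

To row units: -0.027 m / 0.6 = -0.045, 0.022 m / 0.6 = 0.0367.

>>> hand_motion(increments=[[[0, 0, 0, -0.045, 0.0017, 0, 0], [0, 0, 0, -0.045, 0, 0.0333, 0], [0, 0, 0, 0, 0, 0.0367, 0], [0, 0, 0, 0, 0, 0.02, 0], [0, 0, 0, 0, 0, 0, 0]]])

```text
time_s: 14.82
tool_pos: [0.6528, -0.0575, 0.3247]
eef_rot: [0.16, -3.13, -0.003]
force: [-1.5, -0.0, -0.0]
width: 0.005
grasp_force: 0.0
```

```bash
python3 - <<'E'
from h import *
go(.656,-.059,.147)
E
```

```text
rot [ 0.003 -0.007 -0.003] d [-0.003  -0.0018  0.0107]
```

To row units: 0.005 m / 0.6 = 0.0083, -0.003 m / 0.6 = -0.005.

>>> hand_motion(increments=[[[0, 0, 0, -0.005, -0.0033, 0.0083, 0], [0, 0, 0, 0, 0, 0.0083, 0], [0, 0, 0, 0, 0, 0.005, 0], [0, 0, 0, 0, 0, 0, 0]]])

```text
time_s: 15.15
tool_pos: [0.6578, -0.0594, 0.3156]
eef_rot: [-0.16, 3.137, -0.0]
force: [-0.3, 0.2, 0.1]
width: 0.005
grasp_force: 0.0
```

>>> hand_motion(increments=[[[0, 0, 0, 0, 0, 0.005, 0], [0, 0, 0, 0, 0, 0.0033, 0], [0, 0, 0, 0, 0, 0, 0]]])

```text
time_s: 15.4
tool_pos: [0.6583, -0.0594, 0.3108]
eef_rot: [-0.16, 3.136, -0.001]
force: [-0.5, -0.9, 3.4]
width: 0.008
grasp_force: 1.8
```

To row units: 0.002 m / 0.6 = 0.0033, 0.001 m / 0.6 = 0.0017.

>>> hand_motion(increments=[[[0, 0, 0, 0, 0, 0.0033, 0], [0, 0, 0, 0, 0, 0.0033, 0], [0, 0, 0, 0, 0, 0.0017, 0], [0, 0, 0, 0, 0, 0, 0]]])

```text
time_s: 15.73
tool_pos: [0.6583, -0.0594, 0.3064]
eef_rot: [-0.161, 3.136, -0.001]
force: [-2.2, -0.4, 5.9]
width: 0.005
grasp_force: 3.8
```

>>> hand_motion(increments=[[[0, 0, 0, 0, 0, 0.0017, 0], [0, 0, 0, 0, 0, 0, 0]]])

```text
time_s: 15.9
tool_pos: [0.6582, -0.0593, 0.3063]
eef_rot: [-0.161, 3.136, -0.001]
force: [-3.5, -0.4, 12.3]
width: 0.006
grasp_force: 6.1
```

To row units: 0.001 m / 0.6 = 0.0017.

>>> hand_motion(increments=[[[0, 0, 0, 0, 0, 0.0017, 0], [0, 0, 0, 0, 0, 0, 0]]])

```text
time_s: 16.07
tool_pos: [0.6581, -0.0593, 0.3062]
eef_rot: [-0.161, 3.135, -0.002]
force: [-4.8, -0.2, 17.0]
width: 0.007
grasp_force: 8.3
```

>>> hand_motion(increments=[[[0, 0, 0, 0, 0, -0.0167, 0], [0, 0, 0, 0, 0, -0.05, 0], [0, 0, 0, 0.0333, 0, -0.05, 0], [0, 0, 0, 0.0667, -0.0067, 0, 0.2], [0, 0, 0, 0.0667, -0.0067, 0, 0.5]]])

```text
time_s: 16.48
tool_pos: [0.5595, -0.0774, 0.3747]
eef_rot: [-0.162, 3.133, -0.002]
force: [0.0, -0.7, -0.4]
width: 0.104
grasp_force: 0.0
```

>>> hand_motion(increments=[[[0, 0, 0, 0.0667, -0.0067, 0, 0.5], [0, 0, 0, 0.0667, -0.0067, 0, 0.5], [0, 0, 0, 0.0333, 0, 0, 0.5], [0, 0, 0, 0, 0, 0, 0.5]]])

```text
time_s: 16.82
tool_pos: [0.4572, -0.0953, 0.373]
eef_rot: [0.158, -3.135, -0.001]
force: [0.1, 0.0, 0.3]
width: 0.382
grasp_force: 0.0
```

```bash
python3 - <<'E'
from h import *
go(.451,-.079,.092)
c=cam('wrist'); print(proj(c,[[.4515,-.079,.1061]])); im=save('wrist','w6')
q=r.masks_of('wrist','lock_pin'); print([(round(a['score'],2),np.round(a['box'])) for a in q])
E
```

```text
rot [ 0.001 -0.003 -0.004] d [0.0044 0.0168 0.114 ]
[[345.47400007 249.32909988]]
[(0.65, array([318., 215., 360., 275.]))]
```

To row units: 0.035 m / 0.6 = 0.0583, 0.03 m / 0.6 = 0.05.

>>> hand_motion(increments=[[[0, 0, 0, 0.0067, 0.0275, 0.0167, 0.5], [0, 0, 0, 0, 0, 0.05, 0.5], [0, 0, 0, 0, 0, 0.0583, 0.5], [0, 0, 0, 0, 0, 0.0467, 0.5], [0, 0, 0, 0, 0, 0.0183, 0.5]]])

```text
time_s: 17.33
tool_pos: [0.4552, -0.0788, 0.2555]
eef_rot: [0.161, -3.133, -0.004]
force: [-0.3, -0.2, -0.2]
width: 0.499
grasp_force: 0.0
```

>>> hand_motion(increments=[[[0, 0, 0, 0, 0, 0, 0.4], [0, 0, 0, 0, 0, 0, 0.1], [0, 0, 0, 0, 0, 0, 0], [0, 0, 0, 0, 0, 0, 0], [0, 0, 0, 0, 0, 0, 0]]])

```text
time_s: 17.75
tool_pos: [0.456, -0.0797, 0.2605]
eef_rot: [-0.161, 3.135, -0.002]
force: [0.7, -0.5, 0.8]
width: 0.213
grasp_force: 30.0
```

>>> hand_motion(increments=[[[0, 0, 0, 0, 0, 0, 0], [0, 0, 0, 0, 0, 0, 0], [0, 0, 0, 0, 0, 0, 0]]])

```text
time_s: 18.0
tool_pos: [0.4559, -0.0798, 0.2604]
eef_rot: [-0.16, 3.135, -0.002]
force: [0.5, 0.5, 7.0]
width: 0.216
grasp_force: 30.0
```

To row units: 0.01 m / 0.6 = 0.0167, -0.009 m / 0.6 = -0.015.

>>> hand_motion(increments=[[[0, 0, 0, 0, 0, -0.015, 0], [0, 0, 0, 0, 0, -0.015, 0], [0, 0, 0, 0, 0, -0.0133, 0], [0, 0, 0, 0, 0, 0, 0], [0, 0, 0, 0, 0.0167, 0, 0]]])

```text
time_s: 18.42
tool_pos: [0.4545, -0.071, 0.2865]
eef_rot: [-0.16, 3.136, -0.005]
force: [-0.6, -3.8, 7.4]
width: 0.216
grasp_force: 30.0
```

>>> hand_motion(increments=[[[0, 0, 0, 0, 0.025, 0, 0], [0, 0, 0, 0, 0.0333, 0, 0], [0, 0, 0, 0, 0.0333, 0, 0], [0, 0, 0, 0, 0.0333, 0, 0], [0, 0, 0, 0, 0.0333, 0, 0]]])

```text
time_s: 18.83
tool_pos: [0.4443, 0.0254, 0.2862]
eef_rot: [-0.161, 3.136, -0.004]
force: [0.4, -4.3, 6.1]
width: 0.214
grasp_force: 30.0
```

>>> hand_motion(increments=[[[0, 0, 0, 0, 0.02, 0, 0], [0, 0, 0, 0, 0.01, 0, 0], [0, 0, 0, 0, 0, 0, 0]]])

```text
time_s: 19.08
tool_pos: [0.4424, 0.0435, 0.2858]
eef_rot: [-0.164, 3.137, -0.002]
force: [-0.3, -2.1, 2.9]
width: 0.211
grasp_force: 30.0
```

```bash
python3 - <<'E'
from h import *
go(.4559-.124*.109,-.0798+.124*.994,.093)
E
```

```text
rot [-0.001  0.    -0.001] d [-0.     -0.0001  0.0258]
```

Careful with the scale: shifts go in shares of 0.6 m and turns go in shares of pi rad. That gives: 0.008 m / 0.6 = 0.0133, 0.006 m / 0.6 = 0.01.

>>> hand_motion(increments=[[[0, 0, 0, 0, 0, 0.0133, 0], [0, 0, 0, 0, 0, 0.0133, 0], [0, 0, 0, 0, 0, 0.01, 0], [0, 0, 0, 0, 0, 0.005, 0], [0, 0, 0, 0, 0, 0, 0]]])

```text
time_s: 19.5
tool_pos: [0.4427, 0.0425, 0.2604]
eef_rot: [0.159, -3.137, -0.001]
force: [0.3, 0.1, 5.4]
width: 0.213
grasp_force: 30.0
```

>>> hand_motion(increments=[[[0, 0, 0, 0, 0, 0.0017, 0], [0, 0, 0, 0, 0, 0.0017, 0], [0, 0, 0, 0, 0, 0, 0]]])

```text
time_s: 19.75
tool_pos: [0.4427, 0.0426, 0.2603]
eef_rot: [-0.16, 3.137, 0.0]
force: [-6.7, -0.2, 25.9]
width: 0.211
grasp_force: 30.0
```

Home again. Release, rise and look for the cutters.

To row units: -0.02 m / 0.6 = -0.0333, -0.001 m / 0.6 = -0.0017.

>>> hand_motion(increments=[[[0, 0, 0, 0, 0, -0.0017, 0], [0, 0, 0, 0, 0, 0, 0.4], [0, 0, 0, 0, 0, 0, 0.5], [0, 0, 0, 0, 0, 0, 0.5], [0, 0, 0, 0, 0, -0.0333, 0.5]]])

```text
time_s: 20.17
tool_pos: [0.441, 0.0428, 0.2763]
eef_rot: [0.159, -3.13, -0.003]
force: [-0.7, -0.4, -0.0]
width: 0.452
grasp_force: 0.0
```

>>> hand_motion(increments=[[[0, 0, 0, 0, 0, -0.0583, 0.72], [0, 0, 0, 0, 0, -0.0667, 0.72], [0, 0, 0, -0.0333, 0, -0.0333, 0.72], [0, 0, 0, -0.0333, 0, 0, 0.72], [0, 0, 0, 0, 0, 0, 0.72]]])

```text
time_s: 20.58
tool_pos: [0.4852, 0.0466, 0.3758]
eef_rot: [-0.16, 3.132, -0.001]
force: [0.4, -0.0, 0.2]
width: 0.713
grasp_force: 0.0
```

```bash
python3 - <<'E'
from h import *
c=cam('wrist'); im=save('wrist','w7')
for q in r.masks_of('wrist','cutter_a'):
    print(round(q['score'],2),np.round(q['box']))
print(r.read_state()['tool_pos'],proj(c,[[.5253,.0948,.07],[.5347,.0093,.07],[.441,.0428,.106]]))
E
```

```text
0.91 [338. 255. 421. 341.]
0.8 [218. 248. 301. 335.]
0.53 [ 27. 132. 503. 352.]
0.27 [295. 142. 341. 199.]
[0.48229234 0.04682684 0.37337615] [[379.95926318 297.31619625]
 [258.56151973 298.03879389]
 [319.31716427 176.58270928]]
```

View pics/w7.png

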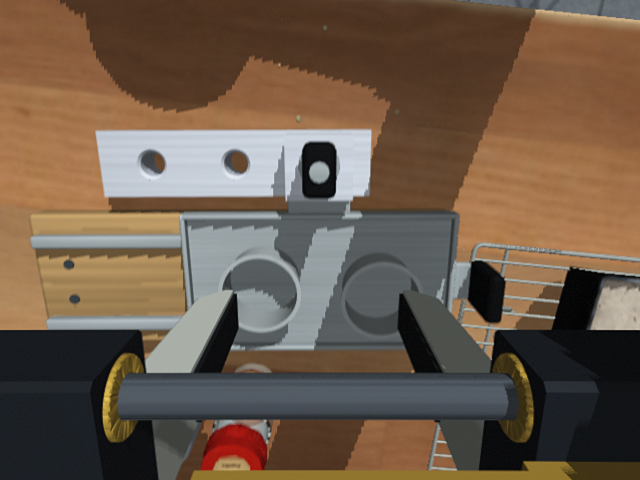

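Both cutters are where I put them, with rims at (260,293) and (380,298), and the pin is home. I'll take the right one first.

Run:
```python
from h import *
go(.533,.0095,.064)
```

```text
rot [ 0.001 -0.002 -0.003] d [-0.0465 -0.0424  0.1424]
```

To row units: 0.035 m / 0.6 = 0.0583, 0.03 m / 0.6 = 0.05.

>>> hand_motion(increments=[[[0, 0, 0, -0.0383, -0.035, 0.0167, 0.72], [0, 0, 0, -0.0392, -0.0358, 0.05, 0.72], [0, 0, 0, 0, 0, 0.0583, 0.72], [0, 0, 0, 0, 0, 0.0417, 0.72], [0, 0, 0, 0, 0, 0.025, 0.72]]])

```text
time_s: 21.1
tool_pos: [0.5294, 0.0101, 0.2562]
eef_rot: [0.159, -3.129, -0.003]
force: [-0.1, 0.0, -0.1]
width: 0.719
grasp_force: 0.0
```

```bash
python3 - <<'E'
from h import *
go(.533,.0095,.064)
E
```

```text
rot [ 0.003 -0.008 -0.004] d [-0.0035 -0.001   0.0252]
```

To row units: 0.015 m / 0.6 = 0.025, 0.009 m / 0.6 = 0.015.

>>> hand_motion(increments=[[[0, 0, 0, -0.0017, 0, 0.025, 0.72], [0, 0, 0, 0, 0, 0.015, 0.72], [0, 0, 0, 0, 0, 0.0033, 0.72], [0, 0, 0, 0, 0, 0, 0.4], [0, 0, 0, 0, 0, 0, 0.4]]])

```text
time_s: 21.52
tool_pos: [0.5327, 0.0103, 0.2352]
eef_rot: [-0.161, 3.137, -0.0]
force: [-0.1, 0.1, 0.3]
width: 0.626
grasp_force: 1.5
```

>>> hand_motion(increments=[[[0, 0, 0, 0, 0, 0, 0.4], [0, 0, 0, 0, 0, 0, 0.4], [0, 0, 0, 0, 0, -0.025, 0.4], [0, 0, 0, 0, 0, -0.0583, 0.4], [0, 0, 0, 0, 0, -0.0583, 0.4]]])

```text
time_s: 21.93
tool_pos: [0.5321, 0.0105, 0.3201]
eef_rot: [0.16, -3.135, -0.001]
force: [1.4, -0.3, 0.1]
width: 0.592
grasp_force: 30.0
```

```bash
python3 - <<'E'
from h import *
go(.55,-.409,.037,yaw=.03)
E
```

```text
rot [ 0.001 -0.003  0.072] d [-0.0053 -0.4198  0.1161]
```

Run:
```python
from h import *
go(.57,-.409,.040)
```

```text
rot [ 0.001 -0.003 -0.003] d [ 0.0063 -0.4211  0.1131]
```

>>> hand_motion(increments=[[[0, 0, 0, 0, -0.05, 0, 0.4], [0, 0, 0, 0, -0.0633, 0, 0.4], [0, 0, 0, 0, -0.0633, 0, 0.4], [0, 0, 0, 0, -0.0633, 0, 0.4], [0, 0, 0, 0, -0.0633, 0, 0.4]]])

```text
time_s: 22.35
tool_pos: [0.5513, -0.1722, 0.3208]
eef_rot: [-0.161, 3.136, -0.001]
force: [0.4, 0.1, -0.3]
width: 0.591
grasp_force: 30.0
```

>>> hand_motion(increments=[[[0, 0, 0, 0, -0.0633, 0, 0.4], [0, 0, 0, 0, -0.0633, 0, 0.4], [0, 0, 0, 0, -0.0633, 0, 0.4], [0, 0, 0, 0, -0.0633, 0, 0.4], [0, 0, 0, 0, -0.0633, 0, 0.4]]])

```text
time_s: 22.77
tool_pos: [0.5706, -0.3616, 0.3205]
eef_rot: [-0.16, 3.137, -0.001]
force: [0.5, -0.1, -0.1]
width: 0.592
grasp_force: 30.0
```

>>> hand_motion(increments=[[[0, 0, 0, 0, -0.05, 0, 0.4], [0, 0, 0, 0, -0.025, 0, 0.4], [0, 0, 0, 0, 0, 0.0333, 0.4], [0, 0, 0, 0, 0, 0, 0.4]]])

```text
time_s: 23.1
tool_pos: [0.5743, -0.4054, 0.2967]
eef_rot: [0.157, -3.135, -0.005]
force: [-0.7, 1.1, -1.0]
width: 0.59
grasp_force: 30.0
```

Run:
```python
from h import *
go(.57,-.409,.041)
```

```text
rot [ 0.003 -0.003 -0.005] d [ 0.0046 -0.0031  0.0887]
```

To row units: 0.03 m / 0.6 = 0.05, 0.022 m / 0.6 = 0.0367.

>>> hand_motion(increments=[[[0, 0, 0, 0.0067, -0.005, 0.05, 0.4], [0, 0, 0, 0, 0, 0.05, 0.4], [0, 0, 0, 0, 0, 0.0367, 0.4], [0, 0, 0, 0, 0, 0.0083, 0.4], [0, 0, 0, 0, 0, 0, 0.4]]])

```text
time_s: 23.52
tool_pos: [0.5713, -0.4067, 0.2112]
eef_rot: [0.162, -3.135, -0.005]
force: [0.5, -0.9, -0.6]
width: 0.59
grasp_force: 30.0
```

>>> hand_motion(increments=[[[0, 0, 0, 0, 0, 0.0033, 0.4], [0, 0, 0, 0, 0, 0, 0.4]]])

```text
time_s: 23.68
tool_pos: [0.5724, -0.4081, 0.2129]
eef_rot: [-0.161, 3.135, -0.004]
force: [-1.0, -0.0, -0.7]
width: 0.591
grasp_force: 30.0
```

To row units: 0.003 m / 0.6 = 0.005.

>>> hand_motion(increments=[[[0, 0, 0, 0, 0, 0.005, 0.4], [0, 0, 0, 0, 0, 0, 0.4]]])

```text
time_s: 23.85
tool_pos: [0.572, -0.408, 0.209]
eef_rot: [-0.161, 3.136, -0.002]
force: [0.4, 0.5, -1.1]
width: 0.591
grasp_force: 30.0
```

>>> hand_motion(increments=[[[0, 0, 0, 0, 0, 0.0042, 0.4], [0, 0, 0, 0, 0, 0, 0.4]]])

```text
time_s: 24.02
tool_pos: [0.572, -0.4083, 0.2067]
eef_rot: [-0.16, 3.136, -0.003]
force: [-0.3, 0.7, 3.4]
width: 0.594
grasp_force: 30.0
```

Touching. Release, and return to the second cutter.

To row units: -0.035 m / 0.6 = -0.0583, -0.02 m / 0.6 = -0.0333.

>>> hand_motion(increments=[[[0, 0, 0, 0, 0, 0, 0.6], [0, 0, 0, 0, 0, 0, 0.75], [0, 0, 0, 0, 0, 0, 0.75], [0, 0, 0, 0, 0, -0.0333, 0.75], [0, 0, 0, 0, 0, -0.0583, 0.75]]])

```text
time_s: 24.43
tool_pos: [0.5702, -0.4066, 0.2551]
eef_rot: [0.16, -3.13, -0.013]
force: [-0.5, 0.2, -0.4]
width: 0.743
grasp_force: 0.0
```

>>> hand_motion(increments=[[[0, 0, 0, 0, 0, -0.0667, 0.72], [0, 0, 0, 0, 0.05, -0.025, 0.72], [0, 0, 0, 0, 0.0633, 0, 0.72], [0, 0, 0, 0, 0.0633, 0, 0.72], [0, 0, 0, 0, 0.0633, 0, 0.72]]])

```text
time_s: 24.85
tool_pos: [0.5563, -0.2633, 0.3152]
eef_rot: [0.159, -3.138, -0.0]
force: [0.2, 0.5, 0.9]
width: 0.723
grasp_force: 0.0
```

>>> hand_motion(increments=[[[0, 0, 0, 0, 0.0633, 0, 0.72], [0, 0, 0, 0, 0.0633, 0, 0.72], [0, 0, 0, 0, 0.0633, 0, 0.72], [0, 0, 0, 0, 0.0633, 0, 0.72], [0, 0, 0, 0, 0.0633, 0, 0.72]]])

```text
time_s: 25.27
tool_pos: [0.5368, -0.0738, 0.3149]
eef_rot: [0.16, -3.137, -0.001]
force: [0.5, 0.6, -0.6]
width: 0.718
grasp_force: 0.0
```

Run:
```python
from h import *
go(.524,.0955,.064)
c=cam('wrist');save('wrist','x8')
print(proj(c,[[.5253,.0948,.07]]),[(round(q['score'],2),np.round(q['box'])) for q in r.look_for('wrist','cutter_a')])
```

```text
rot [ 0.    -0.001 -0.003] d [-0.005   0.1697  0.0839]
[[626.68887588 276.81561277]] [(0.76, array([550., 223., 638., 330.]))]
```

To row units: 0.036 m / 0.6 = 0.06, 0.03 m / 0.6 = 0.05.

>>> hand_motion(increments=[[[0, 0, 0, 0, 0.05, 0, 0.72], [0, 0, 0, 0, 0.06, 0, 0.72], [0, 0, 0, 0.0333, 0.06, 0, 0.72], [0, 0, 0, 0.0333, 0.05, -0.0333, 0.72], [0, 0, 0, 0, 0, 0, 0.72]]])

```text
time_s: 25.78
tool_pos: [0.4813, 0.0551, 0.3366]
eef_rot: [0.166, -3.136, -0.003]
force: [0.4, 0.8, -0.0]
width: 0.718
grasp_force: 0.0
```

Run:
```python
from h import *
go(.524,.0955,.064)
c=cam('wrist');save('wrist','w9')
print(proj(c,[[.5253,.0948,.07]]),[(round(q['score'],2),np.round(q['box'])) for q in r.look_for('wrist','cutter_a')])
```

```text
rot [ 0.002 -0.001  0.   ] d [-0.0467  0.0357  0.1056]
[[372.58240948 329.1776986 ]] [(0.78, array([329., 278., 412., 376.]))]
```

View pics/w9.png

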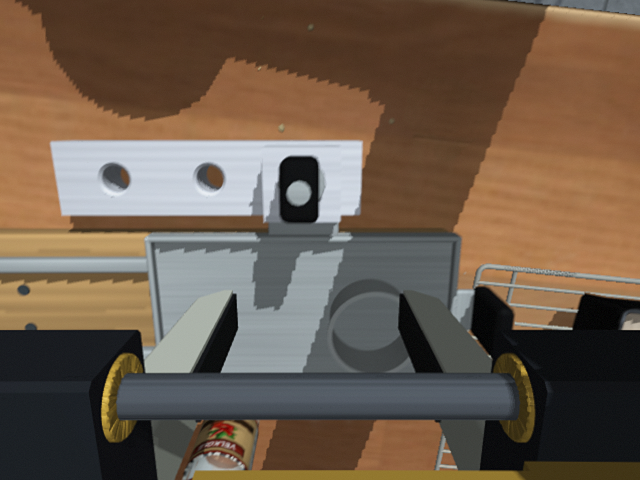

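The cutter's rim is at (373,330), as predicted, so it has not moved. Grasp it.

To row units: 0.03 m / 0.6 = 0.05, -0.0235 m / 0.6 = -0.0392.

>>> hand_motion(increments=[[[0, 0, 0, -0.0383, 0.03, 0.0167, 0.72], [0, 0, 0, -0.0392, 0.0295, 0.0333, 0.72], [0, 0, 0, 0, 0, 0.05, 0.72], [0, 0, 0, 0, 0, 0.0333, 0.72], [0, 0, 0, 0, 0, 0, 0.72]]])

```text
time_s: 26.3
tool_pos: [0.5269, 0.0907, 0.251]
eef_rot: [0.158, -3.131, -0.001]
force: [-1.9, -0.2, 0.1]
width: 0.716
grasp_force: 0.0
```

```bash
python3 - <<'E'
from h import *
go(.524,.0955,.064)
E
```

```text
rot [ 0.001 -0.006 -0.004] d [0.0024 0.0051 0.02  ]
```

To row units: 0.003 m / 0.6 = 0.005.

>>> hand_motion(increments=[[[0, 0, 0, 0, 0.005, 0, 0.74], [0, 0, 0, 0, 0, 0, 0.74]]])

```text
time_s: 26.47
tool_pos: [0.5273, 0.0941, 0.2554]
eef_rot: [0.158, -3.138, 0.0]
force: [0.2, -0.4, 0.3]
width: 0.737
grasp_force: 0.0
```

```bash
python3 - <<'E'
from h import *
go(.524,.0955,.064)
E
```

```text
rot [-0.    -0.    -0.004] d [0.0032 0.0018 0.0244]
```

To row units: 0.012 m / 0.6 = 0.02, 0.009 m / 0.6 = 0.015.

>>> hand_motion(increments=[[[0, 0, 0, 0.0033, 0.0025, 0.02, 0.74], [0, 0, 0, 0, 0, 0.015, 0.74], [0, 0, 0, 0, 0, 0.0033, 0.74], [0, 0, 0, 0, 0, 0, 0.4], [0, 0, 0, 0, 0, 0, 0.4]]])

```text
time_s: 26.88
tool_pos: [0.5247, 0.0959, 0.2327]
eef_rot: [-0.16, 3.137, -0.0]
force: [0.7, -0.5, 0.4]
width: 0.644
grasp_force: 0.1
```

>>> hand_motion(increments=[[[0, 0, 0, 0, 0, 0, 0.4], [0, 0, 0, 0, 0, 0, 0.4], [0, 0, 0, 0, 0, -0.025, 0.4], [0, 0, 0, 0, 0, -0.0583, 0.4], [0, 0, 0, 0, 0, -0.0583, 0.4]]])

```text
time_s: 27.3
tool_pos: [0.5238, 0.0962, 0.3171]
eef_rot: [0.16, -3.134, -0.001]
force: [1.4, 0.2, 0.1]
width: 0.588
grasp_force: 30.0
```

```bash
python3 - <<'E'
from h import *
go(.462,-.409,.0405)
E
```

```text
rot [ 0.001 -0.004 -0.003] d [ 0.1144 -0.4959  0.1096]
```

To row units: -0.038 m / 0.6 = -0.0633, -0.03 m / 0.6 = -0.05.

>>> hand_motion(increments=[[[0, 0, 0, 0, -0.05, 0, 0.4], [0, 0, 0, 0, -0.0633, 0, 0.4], [0, 0, 0, 0, -0.0633, 0, 0.4], [0, 0, 0, 0, -0.0633, 0, 0.4], [0, 0, 0, 0, -0.0633, 0, 0.4]]])

```text
time_s: 27.72
tool_pos: [0.5429, -0.0863, 0.3178]
eef_rot: [-0.162, 3.137, -0.0]
force: [1.2, -0.4, -0.8]
width: 0.587
grasp_force: 30.0
```

>>> hand_motion(increments=[[[0, 0, 0, 0, -0.0633, 0, 0.4], [0, 0, 0, 0, -0.0633, 0, 0.4], [0, 0, 0, 0.0167, -0.0633, 0, 0.4], [0, 0, 0, 0.0267, -0.0633, 0, 0.4], [0, 0, 0, 0.0267, -0.0633, 0, 0.4]]])

```text
time_s: 28.13
tool_pos: [0.5202, -0.2799, 0.3174]
eef_rot: [-0.161, 3.137, -0.0]
force: [1.2, 0.1, -0.6]
width: 0.585
grasp_force: 30.0
```

>>> hand_motion(increments=[[[0, 0, 0, 0.03, -0.06, 0, 0.4], [0, 0, 0, 0.03, -0.06, 0, 0.4], [0, 0, 0, 0.03, -0.05, 0, 0.4], [0, 0, 0, 0.03, -0.0367, 0.0333, 0.4], [0, 0, 0, 0, 0, 0.0333, 0.4]]])

```text
time_s: 28.55
tool_pos: [0.4593, -0.4143, 0.2784]
eef_rot: [-0.153, 3.136, -0.009]
force: [0.1, 0.2, -1.0]
width: 0.588
grasp_force: 30.0
```

Run:
```python
from h import *
go(.462,-.409,.041)
```

```text
rot [-0.006  0.001 -0.007] d [-0.0032  0.005   0.0704]
```

To row units: 0.03 m / 0.6 = 0.05, 0.025 m / 0.6 = 0.0417.

>>> hand_motion(increments=[[[0, 0, 0, -0.0033, 0.0083, 0.05, 0.4], [0, 0, 0, 0, 0, 0.0417, 0.4], [0, 0, 0, 0, 0, 0.0133, 0.4], [0, 0, 0, 0, 0, 0.005, 0.4], [0, 0, 0, 0, 0, 0, 0.4]]])

```text
time_s: 28.97
tool_pos: [0.4634, -0.4038, 0.2113]
eef_rot: [0.161, -3.137, -0.001]
force: [0.6, -0.6, 0.3]
width: 0.587
grasp_force: 30.0
```

>>> hand_motion(increments=[[[0, 0, 0, 0, 0, 0.0033, 0.4], [0, 0, 0, 0, 0, 0, 0.4]]])

```text
time_s: 29.13
tool_pos: [0.4638, -0.4042, 0.2108]
eef_rot: [-0.161, 3.136, -0.004]
force: [0.4, -0.2, -0.4]
width: 0.589
grasp_force: 30.0
```

To row units: 0.003 m / 0.6 = 0.005.

>>> hand_motion(increments=[[[0, 0, 0, 0, 0, 0.005, 0.4], [0, 0, 0, 0, 0, 0, 0.4]]])

```text
time_s: 29.3
tool_pos: [0.4634, -0.4038, 0.2069]
eef_rot: [-0.161, 3.137, -0.002]
force: [0.4, -0.6, -0.1]
width: 0.592
grasp_force: 30.0
```

>>> hand_motion(increments=[[[0, 0, 0, 0, 0, 0.0033, 0.4], [0, 0, 0, 0, 0, 0, 0.4]]])

```text
time_s: 29.47
tool_pos: [0.4633, -0.404, 0.2047]
eef_rot: [-0.16, 3.137, -0.002]
force: [0.1, 0.0, 1.5]
width: 0.589
grasp_force: 30.0
```

To row units: -0.035 m / 0.6 = -0.0583, -0.02 m / 0.6 = -0.0333.

>>> hand_motion(increments=[[[0, 0, 0, 0, 0, 0.0008, 0.6], [0, 0, 0, 0, 0, 0, 0.75], [0, 0, 0, 0, 0, 0, 0.75], [0, 0, 0, 0, 0, -0.0333, 0.75], [0, 0, 0, 0, 0, -0.0583, 0.75]]])

```text
time_s: 29.88
tool_pos: [0.4619, -0.4023, 0.2548]
eef_rot: [0.16, -3.132, -0.013]
force: [0.4, -0.7, -0.3]
width: 0.745
grasp_force: 0.0
```

>>> hand_motion(increments=[[[0, 0, 0, 0, 0, -0.0667, 0.75], [0, 0, 0, 0.05, 0, -0.0667, 0.75], [0, 0, 0, 0.0667, 0, -0.05, 0.75], [0, 0, 0, 0.0667, 0, 0, 0.75], [0, 0, 0, 0.0333, 0.05, 0, 0.75]]])

```text
time_s: 30.3
tool_pos: [0.3401, -0.3896, 0.359]
eef_rot: [-0.157, 3.137, -0.011]
force: [-0.4, 0.4, 0.8]
width: 0.745
grasp_force: 0.0
```

>>> hand_motion(increments=[[[0, 0, 0, 0, 0.0667, 0, 0.75], [0, 0, 0, 0, 0.0667, 0, 0.75], [0, 0, 0, 0, 0, 0, 0.75]]])

```text
time_s: 30.55
tool_pos: [0.3322, -0.3002, 0.356]
eef_rot: [0.162, -3.135, -0.011]
force: [-0.2, 0.4, -0.1]
width: 0.751
grasp_force: 0.0
```

Run:
```python
from h import *
im=save('top','x'); s=save('scene','y')
cv2.imwrite('pics/f.png',np.hstack([cv2.resize(im[170:330,160:520,::-1],(540,240)),cv2.resize(s[130:290,280:440,::-1],(240,240))]))
```

```text
(no output)
```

View pics/f.png

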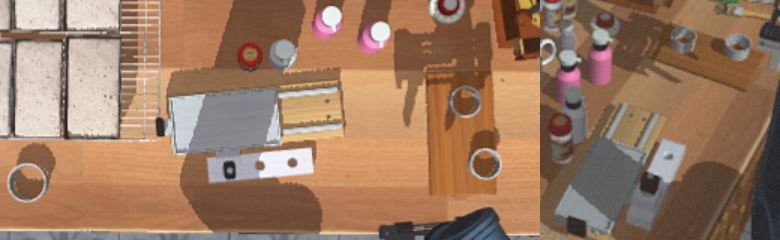

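Final picture: the empty tray is at the loading end with the pin home, and both cutters are on the board. The nearer one, at (485,163), lies close to the board's right edge, so it seems to have been knocked. I'll measure it.

Run:
```python
from h import *
np.set_printoptions(precision=4,suppress=True)
c=cam('top');cs=cam('scene')
im=save('top','z'); save('scene','zz')
for n,cc in(('top',c),('scene',cs)):
  for q in r.look_for(n,'cutter_a'):
    b=q['box'];print(n,round(q['score'],2),np.round(b,1),at_z(cc,((b[0]+b[2])/2,(b[1]+b[3])/2),.035))
for u in((485,163),(465,102)): print(at_z(c,(160+u[0]/1.5,170+u[1]/1.5),.04))
for u in ((428,73),(490,71),(430,195),(497,193)): print('board',at_z(c,(160+u[0]/1.5,170+u[1]/1.5),.012))
```

```text
top 0.51 [471.8 271.  490.5 288.8] [ 0.4515 -0.4427  0.035 ]
scene 0.71 [403.5 153.8 422.3 171.9] [ 0.4435 -0.4345  0.035 ]
scene 0.47 [368.3 151.  380.5 165.4] [ 0.5665 -0.3916  0.035 ]
[ 0.4551 -0.4475  0.04  ]
[ 0.5706 -0.4094  0.04  ]
board [ 0.6278 -0.3452  0.012 ]
board [ 0.633  -0.4659  0.012 ]
board [ 0.3921 -0.3493  0.012 ]
board [ 0.3971 -0.479   0.012 ]
```

The cutter sits at about (0.453, -0.445). That is roughly 33 mm from the board's centre line against the 55 mm allowed, and it is flat and fully on the board. I'm handing in.

```bash
python3 -c "
from bench import r
print(r.close_job())"
```

```text
the job is handed in; nothing more can be done
None
```

I completed every step and handed the job in at about 31 s; no verdict came back. Both small cutters (only two were present) stand on the board, though the nearer one seems to have been knocked to about 20 mm inside the allowed limit; the tray is pinned at its loading end, and the large cutter was left alone.

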